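Turn a spray can over and back

TASK

The paint in the spray can has settled. Turn the can upside down and stand it on its cap inside the round steel dish, let go so that it stands there by itself for a second, then take it again, turn it back and leave it standing upright wholly on the square plywood board. You may lay it on its side on the bench on the way, but never drop it or let it fall over, and leave the tape measure, the roll of tape, the tin and the sanding block where they are.

Things in the scene. Friction and masses are not known exactly. Their poses are not given: they have to be found in the camera images.
- spray_can: closed aerosol spray can, one rigid body, 171 mm tall, about 0.21 kg: a straight printed body 48 mm in diameter up to 124 mm above its base, above that a fixed green cap up to 52 mm in diameter with a flat top, on which it can stand. Starts upright on the bench. Origin: centre of its base; z runs along the can from base to cap
- can_cap (a point): centre of the flat top of the spray can's cap, 171 mm from its base along the can's z
- dish: shallow round steel dish, fixed, 140 mm across its rim, 10 mm high, flat inner floor 122 mm across and 3 mm above the bench. Origin: centre of its underside on the bench; z up
- board: square plywood board on low feet, fixed, 130 x 130 mm, its top 16 mm above the bench. Origin: centre of its underside on the bench; z up, x and y along its edges
- tape_roll: bystander: roll of masking tape lying flat, 104 mm across, 25 mm high. Origin: centre of its underside
- tape_measure: bystander: yellow tape measure, 37 x 78 x 62 mm high. Origin: centre of its underside
- tin_1: bystander: small closed tin, 58 mm in diameter, 72 mm high. Origin: centre of its underside
- sanding_block: bystander: sanding block, 62 x 111 x 32 mm high. Origin: centre of its underside

How it is judged:
By the outcome, as a careful person would: the job done as asked, in the order asked, and still so for the second after the job is handed in, with the robot touching nothing.
It also fails if it takes over 72 s, if anything falls off the work surface, if the arm or the gripper's body presses on something with over 40 N, if the wrist force passes 120 N, or if a joint passes its speed limit or range.

ROBOT

A 6-joint arm with a two-finger parallel gripper is mounted at the origin on a cart in front of the work surface, level with it; the furniture and walls round the work are solid. World frame = base frame: x ahead of the robot, y to its left, z up, the work surface at z = 0. Lengths are in m, angles in rad, forces in N, time in s.
With the tool pointing down it reaches from about 0.35 to 0.85 m from the base axis. Payload 8.1 kg.
Tool frame: the origin (TCP) lies where the fingers leave the gripper's body, on its centre line; the fingertips stand 84 mm ahead of it and the grasp point (between the pads) lies 65 mm ahead of it; z points along the fingers, y is the line along which they close (so a half turn about z gives the same grasp; the last joint's range is limited). The gripper opens to 93 mm and grips with 3 to 60 N. Pads are 15 mm wide; open, the fingers measure 128 mm over their backs; the gripper's body (75 mm by 188 mm) begins 65 mm behind the grasp point.
Start: joints at [1.26, 0.13, 1.488, -0, 1.523, -0.085], TCP at [0.134, 0.585, 0.303] pointing down, gripper open.
Joint ranges: [-2.96, 2.96], [-0.89, 2.26], [0.02, 2.5], [-1.34, 4.48], [0, 2.73], [-2.66, 2.66]. Speed limits (rad/s): [2.39, 2.39, 2.79, 3.14, 3.14, 3.14].

INTERFACE

Orientations are given as a rotation vector (axis times angle).
In Python, from plant import robot gives the robot as it stands.
- The arm moves only by the shell command python3 -m jog 'ROWS' [FORCE]. ROWS is text: rows parted by semicolons, each of 5 numbers parted by spaces: the opening, from 0 (shut) to 1 (fully open), then the shift along the tool's x, y, z in m, then the turn about the tool's z in degrees. A call has 1 to 10 rows; each row shifts and turns the commanded pose from where the row before left it, along the tool's axes as they then stand; what a row does not reach is not made up. A row lasts 1/12 s, in which the tool goes at most 41.7 mm and 7.16 degrees, less where a joint would pass 70% of its speed; a pose out of reach is approached as far as the arm can. A call with a gripper value outside its range is refused whole. The fingers move at their own pace and stop on an object; FORCE is the grip in N (left out, the last holds). Time passes only in rows, so rows that do not move let the fingers close. It gives the time, the measured TCP pose, the force, the opening and the grip force at its end, in the units of the state.
- robot.read_state(): the state, without advancing time (a new reading comes with each control period).
- robot.read_camera(name): name is "side" or "top"; returns a dict with "color" (384x512x3 uint8, red, green, blue), "intrinsics" (3x3 intrinsics, pixels), "pose" (4x4, takes a point from camera to world coordinates). Camera axes: x right, y down, z forward; pixel columns grow to the right and rows downward; lengths in m; the calibration is good to about 2 mm. A picture is of the moment at which its call begins. There is no depth.
- robot.close_job(): hands the job in; it is judged then, once.
The state is a dict: "t": time; "q": joint angles; "dq": joint speeds; "joint_torque": joint torques, N m; "tool_pos": TCP position; "orientation": TCP orientation; "force": force on the tool from outside, world axes, zero at the start; "wrist_torque": the same for the moment, N m; "opening": finger opening in m; "gripper_force": force on a finger pad.
Only numpy, scipy, OpenCV 4.12 (cv2) and the standard library are available. Lean on these libraries where they do the work, as an engineer would, in place of code of your own. Each camera call takes 0.05 s, during which the arm holds its last target. There are 200 camera calls.

## Working session

There is one attempt and no reset: what is moved stays moved. The work goes in short steps, Python scripts to look and compute and a shell command to move; the robot and the scene stay as the last step left them, time stands still between calls to the robot, and variables do not carry over. Pictures are saved under pics/ and viewed, at most 10 in all, crops included, and the job is handed in when it is done.

```bash
mkdir -p pics; ls
python3 - <<'E'
from plant import robot
import cv2
s=robot.read_state();print({k:(s[k]) for k in s})
for n in("top","side"):
    c=robot.read_camera(n);cv2.imwrite(f"pics/{n}0.png",c["color"][:,:,::-1]);print(n,c["intrinsics"].tolist(),c["pose"].round(4).tolist())
E
```

```text
pics
{'t': 0.0, 'q': array([ 1.25956643e+00,  1.31142464e-01,  1.48927559e+00, -3.75934311e-06,
        1.52301353e+00, -8.53895697e-02]), 'dq': array([ 0.00187079, -0.00018984, -0.00045073, -0.00045628, -0.00075005,
       -0.00189368]), 'joint_torque': array([-2.02460244e-03, -5.59820831e+01, -4.91769862e+01,  7.66877714e-02,
        3.51762387e-02, -1.41167552e-04]), 'tool_pos': array([0.13419935, 0.58436858, 0.30170052]), 'orientation': array([-3.53954896e-01, -3.12122720e+00,  2.83280994e-03]), 'force': array([0.28201945, 0.47710262, 0.68710654]), 'wrist_torque': array([0.01808345, 0.03478572, 0.00627661]), 'gripper_force': 0.0, 'opening': 0.09298050823080133}
top [[447.70737481730305, 0.0, 254.74948799678558], [0.0, 447.70737481730305, 194.1516277413949], [0.0, 0.0, 1.0]] [[-0.3336, -0.855, 0.397, 0.1479], [-0.9427, 0.3035, -0.1384, 0.136], [-0.0022, -0.4205, -0.9073, 1.1535], [0.0, 0.0, 0.0, 1.0]]
side [[424.30913501634, 0.0, 253.50008098634342], [0.0, 424.30913501634, 186.26841679648248], [0.0, 0.0, 1.0]] [[-0.9993, -0.0315, 0.0194, 0.5689], [-0.029, 0.3396, -0.9401, 1.1349], [0.023, -0.94, -0.3403, 0.5561], [0.0, 0.0, 0.0, 1.0]]
```

View pics/top0.png

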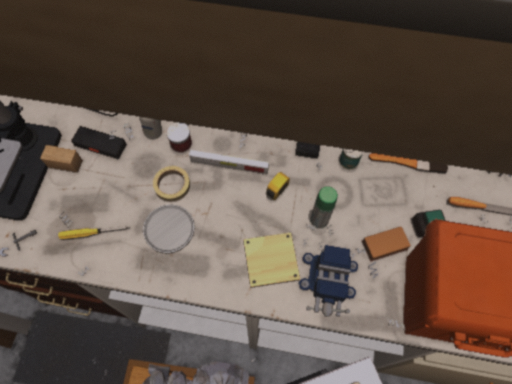

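View pics/side0.png

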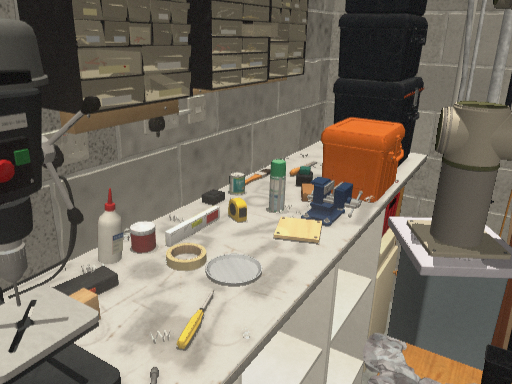

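Top view: can cap ~(328,195) and base ~(321,222); dish ~(169,229); board ~(271,259) with a blue vise next to it ~(330,275); tape roll (171,182), tape measure (278,185), sanding block (386,243), tins at (350,158)/(179,137). Side view confirms this, with a shelf/wall behind the bench.

```bash
cat > h.py <<'E'
from plant import robot
import numpy as np, cv2
from scipy.spatial.transform import Rotation as Ro
def px(c,u,v,z):
    K,P=c["intrinsics"],c["pose"]; d=P[:3,:3]@np.linalg.solve(K,[u,v,1.]); o=P[:3,3]
    return (o+d*(z-o[2])/d[2]).round(4)
def st():
    s=robot.read_state(); R=Ro.from_rotvec(s["orientation"]).as_matrix()
    print("t",round(s["t"],2),"tcp",s["tool_pos"].round(4),"x",R[:,0].round(3),"y",R[:,1].round(3),"F",s["force"].round(1),"op",round(s["opening"],4),"gf",round(s["gripper_force"],1),"q",s["q"].round(2))
    return s,R
def rel(x,y):  # world xy target -> shift in tool axes
    s,R=st(); d=np.array([x,y,s["tool_pos"][2]])-s["tool_pos"]; return (R.T@d).round(4)
E
python3 - <<'E'
from h import *
t=robot.read_camera("top");s=robot.read_camera("side")
for n,u,v,z in [("cap",328,194,.171),("canbase",320,223,0),("dish",169,229,.01),("dishL",144.5,229,.01),("dishR",194,229,.01),("bd",271,259,.016),("bTL",244,239,.016),("bTR",292,233,.016),("bBR",299,279,.016),("bBL",250,286,.016),("roll",171,182,.025),("tape",278,181,.062),("sand",386,241,.032),("vise",330,260,.08),("viseL",302,285,.05),("viseTL",308,254,.05),("viseR",355,265,.06),("tin",350,155,.072),("ruler",190,155,.02),("rulerR",267,167,.02),("box",412,290,.15),("boxtop",435,225,.2),("screwdr",60,235,.02),("screwdr",128,228,.01),("wall",256,140,0),("edge",256,320,0)]:print(n,px(t,u,v,z))
for n,u,v,z in [("cap",279,162,.171),("dish",233,269,.01),("bd",299,230,.016)]:print("side",n,px(s,u,v,z))
a=cv2.resize(t["color"][140:310,230:400,::-1],None,fx=3.5,fy=3.5,interpolation=2)
b=cv2.resize(s["color"][130:250,200:400,::-1],None,fx=4,fy=4,interpolation=2)
cv2.imwrite("pics/a.png",a);cv2.imwrite("pics/b.png",b)
E
```

```text
cap [ 0.519  -0.1809  0.171 ]
canbase [ 0.5099 -0.1802  0.    ]
dish [0.6278 0.2161 0.01  ]
dishL [0.6501 0.2789 0.01  ]
dishR [0.6051 0.152  0.01  ]
bd [ 0.4546 -0.0151  0.016 ]
bTL [0.5306 0.0338 0.016 ]
bTR [ 0.5035 -0.0935  0.016 ]
bBR [ 0.3807 -0.0645  0.016 ]
bBL [0.4057 0.0603 0.016 ]
roll [0.7561 0.1735 0.025 ]
tape [ 0.6416 -0.1033  0.062 ]
sand [ 0.395  -0.3152  0.032 ]
vise [ 0.3862 -0.1432  0.08  ]
viseL [ 0.3572 -0.0599  0.05  ]
viseTL [ 0.4262 -0.1044  0.05  ]
viseR [ 0.3578 -0.2023  0.06  ]
tin [ 0.6456 -0.3178  0.072 ]
ruler [0.8253 0.0988 0.02  ]
rulerR [ 0.7131 -0.0987  0.02  ]
box [ 0.2452 -0.2707  0.15  ]
boxtop [ 0.3553 -0.3697  0.2   ]
screwdr [0.7048 0.4953 0.02  ]
screwdr [0.668  0.3206 0.01  ]
wall [ 0.8207 -0.1034  0.    ]
edge [0.3231 0.0734 0.    ]
side cap [ 0.5165 -0.1634  0.171 ]
side dish [0.633  0.2268 0.01  ]
side bd [0.4559 0.0065 0.016 ]
```

View pics/a.png

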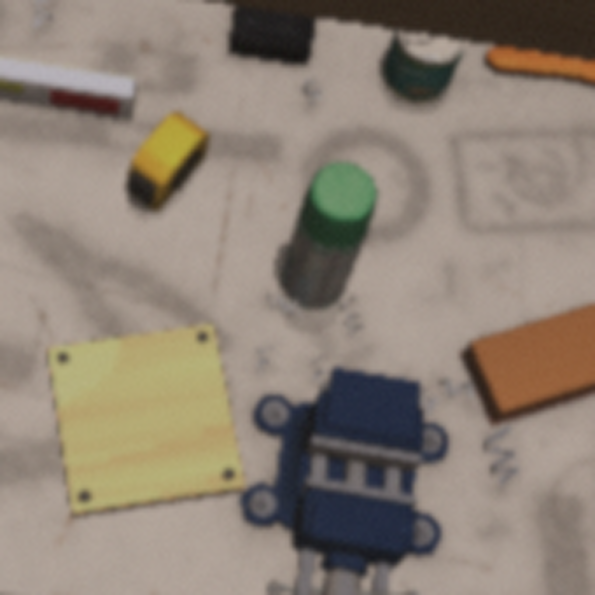

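View pics/b.png

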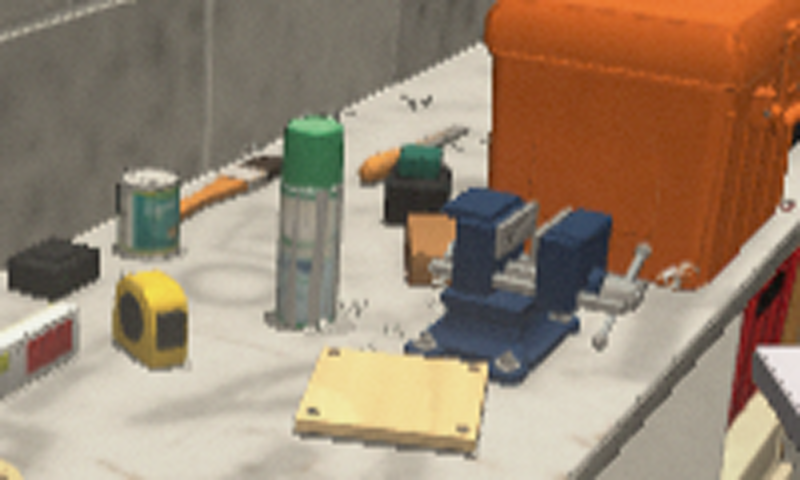

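The crops show the can cap centre at ~(328,195) and its base at ~(320,221) in the top image, so the can stands at about (0.515, -0.180). The dish is at (0.628, 0.216) and the board at (0.455, -0.015).

The tool cannot tilt, so I'll let the can pivot between the pads. I'll lay it on its side, grip it near the end that should be on top, and lift so it hangs.

```bash
R='0.9 -0.0226 -0.0275 0 0'
python3 -m jog '1 -0.022 -0.027 0 0;1 -0.022 -0.027 0 0;1 -0.022 -0.027 0 0;1 -0.022 -0.027 0 0;1 -0.022 -0.027 0 0;1 -0.022 -0.027 0 0;1 -0.022 -0.027 0 0;1 -0.022 -0.027 0 0;1 -0.022 -0.027 0 0;1 -0.022 -0.027 0 0' 8 | tail -3
python3 -m jog '1 -0.022 -0.027 0 0;1 -0.022 -0.027 0 0;1 -0.022 -0.027 0 0;1 -0.022 -0.027 0 0;1 -0.022 -0.027 0 0;1 -0.022 -0.027 0 0;1 -0.022 -0.027 0 0;1 -0.022 -0.027 0 0;1 -0.022 -0.027 0 0;1 -0.022 -0.027 0 0' |tail -3
python3 -m jog '1 -0.022 -0.027 0 0;1 -0.022 -0.027 0 0;1 0 0 0 -6.5;1 0 0 0 -6.5; 1 0 0 0 0' |tail -3
python3 -c "
from h import *
print(rel(.515,-.18))"
```

```text
force: [0.5, -0.0, -0.7]
opening: 0.0932
gripper_force: 0.0
force: [-0.3, 0.3, -0.2]
opening: 0.0929
gripper_force: 0.0
force: [-0.6, -0.4, 0.5]
opening: 0.0927
gripper_force: 0.0
t 2.28 tcp [ 0.473  -0.1032  0.3022] x [-1.    -0.005  0.001] y [-0.005  1.     0.   ] F [-0.6 -0.4  0.5] op 0.0927 gf 0.0 q [-0.32 -0.19  1.8  -0.    1.53 -1.9 ]
[-0.0416 -0.077  -0.0001]
```

```bash
python3 -m jog '1 -0.014 -0.026 0 0;1 -0.014 -0.026 0 0;1 -0.0136 -0.025 0 0;1 0 0 0.03 0;1 0 0 0.03 0;1 0 0 0.033 0;1 0 0 0 0' >/dev/null
python3 - <<'E'
from h import *
st()
for n in("top","side"):
    c=robot.read_camera(n)["color"][:,:,::-1]
    cv2.imwrite(f"pics/g_{n}.png",c)
a=cv2.imread("pics/g_top.png")[130:300,230:400];b=cv2.imread("pics/g_side.png")[80:250,200:370]
cv2.imwrite("pics/g.png",cv2.resize(np.hstack([a,b]),None,fx=2.3,fy=2.3,interpolation=2))
E
```

```text
t 2.87 tcp [ 0.5112 -0.1776  0.2025] x [-1.     0.002  0.01 ] y [0.002 1.    0.005] F [-1.7 -0.  -1.9] op 0.0928 gf 0.0 q [-0.43  0.05  1.76  0.    1.34 -2.  ]
```

View pics/g.png

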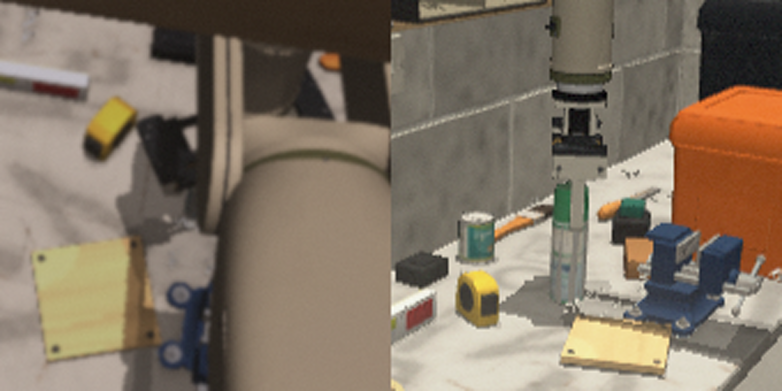

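Run:
```python
from h import *
s,R=st();c=robot.read_camera("side");K,P=c["intrinsics"],c["pose"]
def pr(p):
    q=P[:3,:3].T@(np.array(p)-P[:3,3]);q=K@q;return (q[:2]/q[2]).round(1)
t=s["tool_pos"]
for z in(-.1,-.03,.065,.084):print("tool axis",z,pr(t+R[:,2]*z))
for z in(0,.124,.171):print("can",pr([.515,-.18,z]))
a=c["color"][105:225,235:305,::-1];cv2.imwrite("pics/g2.png",cv2.resize(a,None,fx=5,fy=5,interpolation=0))
```

```text
t 2.97 tcp [ 0.5139 -0.1787  0.209 ] x [-1.     0.001  0.003] y [0.001 1.    0.001] F [ 0.1 -0.4  0.3] op 0.0928 gf 0.0 q [-0.43  0.05  1.75  0.    1.35 -2.  ]
tool axis -0.1 [281.5 118. ]
tool axis -0.03 [280.6 140. ]
tool axis 0.065 [279.4 168.7]
tool axis 0.084 [279.1 174.2]
can [277.1 209.5]
can [278.7 174.4]
can [279.3 160.5]
```

View pics/g2.png

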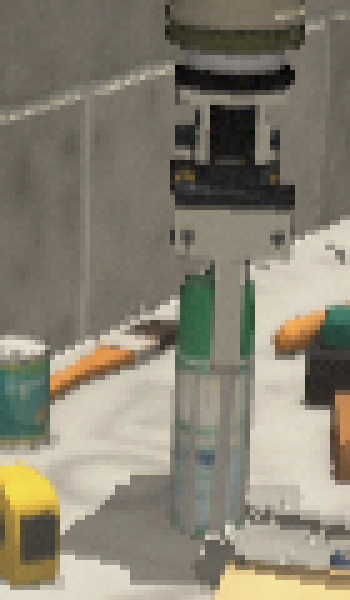

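Crop: finger at column ~281 and can axis at ~278.5, so the tool needs about 5 mm more in world +x. I'll shift it, then grip.

```bash
python3 -m jog '1 -0.0045 0 -0.003 0;0.5 0 0 0 0;0.5 0 0 0 0;0.5 0 0 0 0;0.5 0 0 0 0;0.5 0 0 0 0;0.5 0 0 0 0;0.5 0 0 0 0;0.5 0 0 0 0;0.5 0 0 0 0' 8; python3 -m jog '0.5 0 0 0 0;0.5 0 0 0 0;0.5 0 0 0 0;0.5 0 0 0 0;0.5 0 0 0 0;0.5 0 0 0 0' 8
```

```text
t: 3.85
tool_pos: [0.5192, -0.1795, 0.2127]
orientation: [0.002, -3.141, 0.0]
force: [0.4, -0.7, 0.7]
opening: 0.0488
gripper_force: 8.0
t: 4.35
tool_pos: [0.5192, -0.1795, 0.2127]
orientation: [0.002, -3.141, 0.0]
force: [0.1, -0.9, -0.8]
opening: 0.0484
gripper_force: 8.0
```

```bash
python3 -m jog '0.3 0 0 0 0;0.3 0 0 0 0;0.3 0 0 -0.008 0;0.3 0 0 -0.012 0;0.3 0 0 -0.01 0;0.3 -0.003 0.01 0 0;0.3 -0.005 0.02 0 0;0.3 -0.006 0.025 0 0;0.3 -0.006 0.025 0 0;0.3 -0.006 0.025 0 0' 15; python3 -m jog '0.3 -0.006 0.025 0 0;0.3 -0.006 0.025 0 0;0.3 -0.006 0.025 0 0;0.3 -0.005 0.02 0 0;0.3 -0.003 0.01 0 0;0.3 -0.002 0.01 0 0;0.3 0 0 0 0;0.3 0 0 0.015 0;0.3 0 0 0.008 0;0.3 0 0 0 0'
python3 - <<'E'
from h import *
st()
c=robot.read_camera("side")["color"][90:270,170:340,::-1]
cv2.imwrite("pics/c1.png",cv2.resize(c,None,fx=3,fy=3,interpolation=2))
E
```

```text
t: 5.18
tool_pos: [0.5455, -0.0728, 0.2433]
orientation: [-0.001, 3.141, 0.0]
force: [1.1, 0.5, -1.0]
opening: 0.0484
gripper_force: 14.9
t: 6.02
tool_pos: [0.5715, 0.0397, 0.2171]
orientation: [0.0, -3.137, 0.0]
force: [-1.0, -0.2, -3.6]
opening: 0.0485
gripper_force: 14.9
t 6.02 tcp [0.5715 0.0397 0.2171] x [-1.    -0.     0.004] y [-0.  1. -0.] F [-1.  -0.2 -3.6] op 0.0485 gf 14.9 q [-0.02  0.12  1.66 -0.    1.37 -1.59]
```

View pics/c1.png

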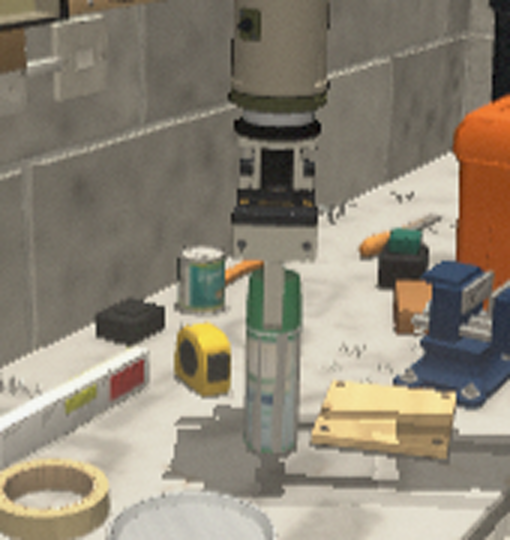

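Side view: can upright in the grip, base (272,455) just above the bench, clear of the board and tape measure. Next I'll set it down and tip it about its base edge with a light grip.

```bash
python3 -m jog '0.3 0.008 0.007 0 0;0.3 0.0085 0.008 0 0;0.3 0 0 0 0;0.3 0 0 0.003 0;0.3 0 0 0.002 0;0.3 0 0 0 0;0.3 0 0 0 0' 6; python3 -m jog '0.3 -0.013 0 -0.001 0;0.3 -0.013 0 0 0;0.3 -0.013 0 0.001 0;0.3 -0.013 0 0.002 0;0.3 -0.0126 0 0.003 0;0.3 -0.0126 0 0.004 0;0.3 0 0 0 0'
python3 - <<'E'
from h import *
st()
c=robot.read_camera("side")["color"][90:270,170:340,::-1]
cv2.imwrite("pics/c2.png",cv2.resize(c,None,fx=3,fy=3,interpolation=2))
E
```

```text
t: 6.65
tool_pos: [0.5564, 0.0555, 0.2146]
orientation: [0.002, -3.141, 0.0]
force: [0.0, -0.4, -1.7]
opening: 0.0487
gripper_force: 6.0
t: 7.23
tool_pos: [0.6369, 0.0553, 0.2079]
orientation: [-0.001, 3.136, -0.0]
force: [1.1, -0.6, 8.6]
opening: 0.049
gripper_force: 6.0
t 7.23 tcp [0.6369 0.0553 0.2079] x [-1.    -0.001 -0.006] y [-0.001  1.    -0.   ] F [ 1.1 -0.6  8.6] op 0.049 gf 6.0 q [ 0.01  0.29  1.48 -0.    1.36 -1.56]
```

View pics/c2.png

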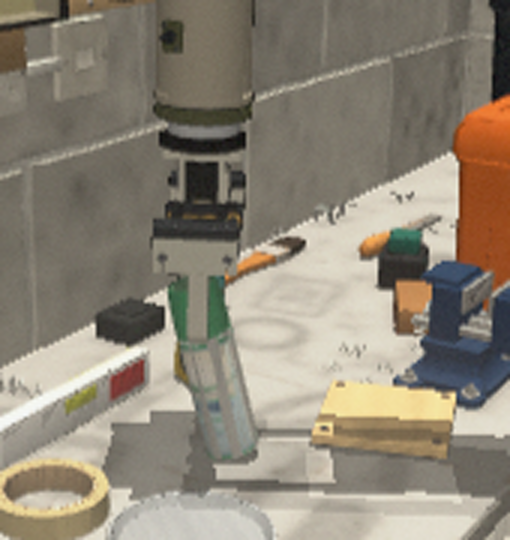

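Tilting works: top at (190,280), base at (235,455), about 17°, with the base slid a little. I'll continue down with less forward travel.

```bash
python3 -m jog '0.3 -0.008 0 0.003 0;0.3 -0.008 0 0.004 0;0.3 -0.0075 0 0.005 0;0.3 -0.0075 0 0.006 0;0.3 -0.007 0 0.007 0;0.3 -0.007 0 0.008 0;0.3 0 0 0 0' 6
python3 - <<'E'
from h import *
st()
c=robot.read_camera("side")["color"][90:270,170:340,::-1]
cv2.imwrite("pics/c3.png",cv2.resize(c,None,fx=3,fy=3,interpolation=2))
E
```

```text
t: 7.87
tool_pos: [0.682, 0.0552, 0.1747]
orientation: [-0.001, 3.134, -0.0]
force: [4.9, -1.2, 7.9]
opening: 0.05
gripper_force: 6.1
t 7.87 tcp [0.682  0.0552 0.1747] x [-1.    -0.001 -0.007] y [-0.001  1.    -0.   ] F [ 4.9 -1.2  7.9] op 0.05 gf 6.1 q [ 0.01  0.43  1.37 -0.    1.34 -1.57]
```

View pics/c3.png

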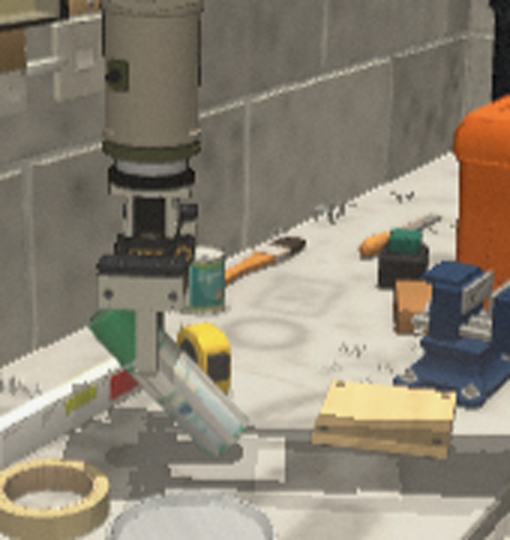

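The picture shows the can at about 50°, with the fingers at the cap/body seam and the base at (230,435). I'll lower it the rest of the way, nearly straight down. From here I'll work by numbers, since only one picture is left.

```bash
python3 -m jog '0.3 -0.003 0 0.008 0;0.3 -0.003 0 0.009 0;0.3 -0.003 0 0.009 0;0.3 -0.003 0 0.009 0;0.3 -0.002 0 0.009 0;0.3 -0.002 0 0.009 0;0.3 0 0 0.008 0;0.3 0 0 0.007 0;0.3 0 0 0.005 0;0.3 0 0 0 0' 6
cat >> h.py <<'E'
def can(show=False):
    """green-cap & moved-object blob: compare side view to bench via colour"""
    out={}
    for n in("side","top"):
        c=robot.read_camera(n); hsv=cv2.cvtColor(c["color"],cv2.COLOR_RGB2HSV)
        m=cv2.inRange(hsv,(62,110,40),(85,255,255))
        k,l,s,ce=cv2.connectedComponentsWithStats(m)
        out[n]=[(s[i].tolist(),ce[i].round(1).tolist()) for i in range(1,k) if s[i,4]>12]
    print(out)
E
python3 -c "
from h import *
st();can()"
```

```text
t: 8.75
tool_pos: [0.6943, 0.0558, 0.0988]
orientation: [0.002, -3.141, -0.0]
force: [-0.3, -0.2, -1.8]
opening: 0.0492
gripper_force: 6.0
t 8.75 tcp [0.6943 0.0558 0.0988] x [-1.    -0.001  0.001] y [-0.001  1.     0.   ] F [-0.3 -0.2 -1.8] op 0.0492 gf 6.0 q [ 0.01  0.55  1.36  0.    1.24 -1.57]
{'side': [([14, 149, 16, 16, 143], [21.5, 156.2]), ([301, 167, 9, 5, 27], [305.2, 168.3])], 'top': [([429, 214, 6, 6, 18], [431.7, 216.3])]}
```

```bash
python3 -m jog '0.3 0 0 0.004 0;0.3 0 0 0.004 0;0.3 0 0 0 0;0.3 0 0 0 0' 6
cat >> h.py <<'E'
def pr(c,p):
    q=c["intrinsics"]@(c["pose"][:3,:3].T@(np.array(p)-c["pose"][:3,3]));return (q[:2]/q[2]).round(1)
def can(lo=(45,50,30),hi=(90,255,255)):
    for n in("side","top"):
        c=robot.read_camera(n); cv2.imwrite(f"pics/last_{n}.png",c["color"][:,:,::-1])
        d=cv2.absdiff(c["color"],cv2.imread(f"pics/{n}0.png")[:,:,::-1]).max(2)>25
        m=cv2.inRange(cv2.cvtColor(c["color"],cv2.COLOR_RGB2HSV),lo,hi)*d.astype(np.uint8)
        k,l,s,ce=cv2.connectedComponentsWithStats(m)
        print(n,[(s[i].tolist(),ce[i].round(1).tolist()) for i in range(1,k) if s[i,4]>25])
E
python3 -c "
from h import *
st();can()
s=dict(pose=robot.read_camera('side')['pose'],intrinsics=robot.read_camera('side')['intrinsics'])
for x in(.57,.69,.75): print(pr(s,[x,.055,.025]))"
```

```text
t: 9.18
tool_pos: [0.6957, 0.0558, 0.0928]
orientation: [-0.002, 3.139, 0.0]
force: [3.1, 0.6, 2.3]
opening: 0.0496
gripper_force: 6.0
t 9.18 tcp [0.6957 0.0558 0.0928] x [-1.    -0.001 -0.003] y [-0.001  1.     0.   ] F [3.1 0.6 2.3] op 0.0496 gf 6.0 q [ 0.01  0.56  1.36  0.    1.22 -1.57]
side [([190, 223, 18, 18, 285], [198.7, 231.1])]
top []
[259.9 233.3]
[217.4 231.8]
[196.2 231.1]
```

Cap blob in the side image spans columns 190–208 at row 231. That puts the can flat on the bench, base at x≈0.595 and cap end at x≈0.767. I'll open, slide along the can to the base end, re-grip and lift.

```bash
python3 -m jog '0.6 0 0 -0.001 0;0.66 0 0 0 0;0.72 0 0 0 0;0.72 0 0 0 0;0.72 0 0 0 0;0.72 0.01 0 0 0;0.72 0.02 0 0 0;0.72 0.025 0 0 0;0.72 0.015 0 0 0;0.72 0.007 0 0.001 0' 6; python3 -m jog '0.72 0 0 0 0'
python3 -c "
from h import *
st();can()"
```

```text
t: 10.22
tool_pos: [0.6156, 0.0558, 0.0911]
orientation: [0.002, -3.14, 0.0]
force: [-0.3, -0.4, 0.1]
opening: 0.0673
gripper_force: 0.0
t: 10.3
tool_pos: [0.6163, 0.0557, 0.0912]
orientation: [0.002, -3.14, 0.0]
force: [-0.6, -0.1, 0.1]
opening: 0.0668
gripper_force: 0.0
t 10.3 tcp [0.6163 0.0557 0.0912] x [-1.    -0.001  0.002] y [-0.001  1.    -0.   ] F [-0.6 -0.1  0.1] op 0.0668 gf 0.0 q [ 0.01  0.37  1.61 -0.    1.16 -1.56]
side [([190, 223, 18, 18, 287], [198.7, 231.1])]
top []
```

```bash
python3 -m jog '0.3 0 0 0 0;0.3 0 0 0 0;0.3 0 0 0 0;0.3 0 0 0 0;0.3 0 0 0 0;0.3 0 0 0 0' 7; python3 -m jog '0.3 0 0 -0.006 0;0.3 0 0 -0.012 0;0.3 0 0 -0.017 0;0.3 0 0 -0.017 0;0.3 0 0 -0.017 0;0.3 0 0 -0.017 0;0.3 0 0 -0.017 0;0.3 0 0 -0.015 0;0.3 0 0 -0.01 0;0.3 0 0 0 0'
python3 -c "
from h import *
st();can()
c=robot.read_camera('side')
for a in (0,30,60,90):
  a=np.radians(a); print([pr(c,[.617+L*np.sin(a),.0557,.155-L*np.cos(a)]) for L in (0,.1,.147)])"
```

```text
t: 10.9
tool_pos: [0.618, 0.0556, 0.0918]
orientation: [-0.002, 3.141, -0.0]
force: [1.5, 0.2, -0.1]
opening: 0.0488
gripper_force: 7.0
t: 11.73
tool_pos: [0.6189, 0.0557, 0.2235]
orientation: [-0.002, 3.137, 0.0]
force: [0.6, -1.0, -1.4]
opening: 0.0493
gripper_force: 7.0
t 11.73 tcp [0.6189 0.0557 0.2235] x [-1.    -0.001 -0.005] y [-0.001  1.     0.   ] F [ 0.6 -1.  -1.4] op 0.0493 gf 7.0 q [ 0.01  0.23  1.52  0.    1.38 -1.56]
side [([227, 223, 18, 18, 237], [234.9, 232.2])]
top []
[array([243.9, 189.6]), array([243.4, 223.1]), array([243.1, 238.2])]
[array([243.9, 189.6]), array([225.5, 218.2]), array([217.2, 231.1])]
[array([243.9, 189.6]), array([212.3, 205.6]), array([197.8, 212.9])]
[array([243.9, 189.6]), array([207.2, 188.4]), array([190. , 187.9])]
```

```bash
python3 -m jog '0.3 0 0 0.003 0;0.3 -0.012 0 0 0;0.3 0.012 0 0 0;0.3 -0.012 0 0 0;0.3 0.012 0 0 0;0.3 0 0 0 0;0.3 0 0 0 0' 4
python3 -c "
from h import *
st();can()"
```

```text
t: 12.47
tool_pos: [0.617, 0.0557, 0.2154]
orientation: [0.002, -3.139, 0.0]
force: [0.5, 0.7, -1.7]
opening: 0.0491
gripper_force: 4.0
t 12.47 tcp [0.617  0.0557 0.2154] x [-1.    -0.001  0.002] y [-0.001  1.    -0.   ] F [ 0.5  0.7 -1.7] op 0.0491 gf 4.0 q [ 0.01  0.24  1.53 -0.    1.38 -1.56]
side [([228, 226, 18, 17, 236], [235.6, 234.4])]
top []
```

```bash
python3 -m jog '0.3 0 0 0.003 0;0.3 -0.006 0 0.001 0;0.3 -0.006 0 0 0;0.3 -0.006 0 0 0;0.3 -0.006 0 0 0;0.3 0 0 0 0;0.3 0 0 0 0' 4
python3 -c "
from h import *
st();can()
c=robot.read_camera('side');s=robot.read_state()['tool_pos'];print(pr(c,s-[0,0,.065+.123]))"
```

```text
t: 13.15
tool_pos: [0.6421, 0.0556, 0.2126]
orientation: [0.002, -3.141, 0.0]
force: [-0.9, -0.5, -0.3]
opening: 0.0486
gripper_force: 4.0
t 13.15 tcp [0.6421 0.0556 0.2126] x [-1.    -0.001  0.   ] y [-0.001  1.    -0.   ] F [-0.9 -0.5 -0.3] op 0.0486 gf 4.0 q [ 0.01  0.3   1.46 -0.    1.38 -1.56]
side [([225, 227, 17, 17, 235], [233.0, 235.2])]
top []
[234.5 232.7]
```

```bash
python3 -m jog '0.3 0 0 0 0;0.3 0 0 0 0;0.3 0 0 -0.008 0;0.3 0 0 -0.012 0;0.3 0 0 -0.008 0;0.3 0.001 0.006 0 0;0.3 0.0015 0.014 0 0;0.3 0.0015 0.02 0 0;0.3 0.002 0.022 0 0;0.3 0.002 0.022 0 0' 12
python3 -m jog '0.3 0.002 0.022 0 0;0.3 0.002 0.02 0 0;0.3 0.001 0.018 0 0;0.3 0.001 0.011 0 0;0.3 0 0.005 0 0;0.3 0 0 0 0;0.3 0 0 0.01 0;0.3 0 0 0.006 0;0.3 0 0 0 0'
python3 - <<'E'
from h import *
st();can()
c=robot.read_camera('side');s=robot.read_state()['tool_pos'];print(pr(c,s-[0,0,.065+.123]))
cv2.imwrite("pics/d.png",cv2.resize(c["color"][90:310,130:330,::-1],None,fx=2.7,fy=2.7,interpolation=2))
E
```

```text
t: 14.13
tool_pos: [0.6329, 0.1415, 0.2403]
orientation: [0.001, -3.141, -0.001]
force: [-0.6, -0.6, -2.6]
opening: 0.049
gripper_force: 12.0
t: 14.88
tool_pos: [0.6266, 0.2143, 0.2218]
orientation: [-0.0, -3.138, 0.002]
force: [-1.2, -1.3, -3.0]
opening: 0.0491
gripper_force: 12.0
t 14.88 tcp [0.6266 0.2143 0.2218] x [-1.     0.     0.004] y [ 0.     1.    -0.001] F [-1.2 -1.3 -3. ] op 0.0491 gf 12.0 q [ 0.25  0.35  1.39 -0.    1.41 -1.32]
side [([225, 252, 20, 19, 299], [234.8, 261.3])]
top []
[235.7 257.2]
```

View pics/d.png

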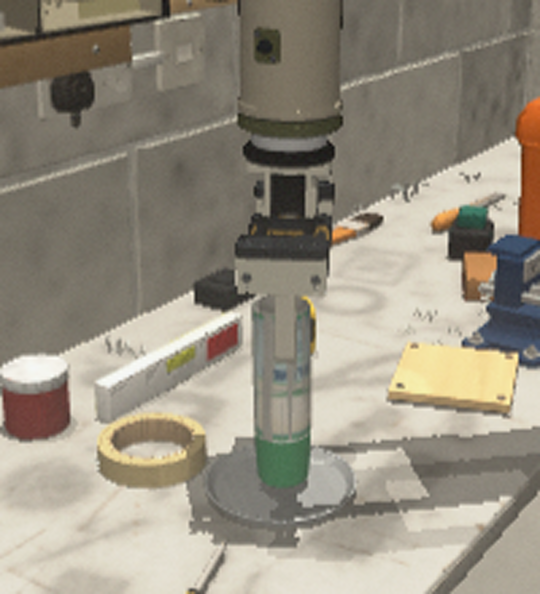

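Side view: can vertical, cap down at (283,485), over the middle of the dish (280,485). I'll lower it until it touches, then release.

```bash
python3 -m jog '0.3 0 0 0.003 0;0.3 0 0 0.002 0;0.3 0 0 0.0015 0;0.3 0 0 0 0;0.3 0 0 0 0' 5;python3 -m jog '0.3 0 0 0.001 0;0.3 0 0 0 0;0.3 0 0 0 0' 3;python3 -c "
from h import *
st();can()"
```

```text
t: 15.45
tool_pos: [0.6274, 0.2156, 0.2181]
orientation: [0.002, -3.141, 0.0]
force: [0.6, -0.2, -2.3]
opening: 0.0488
gripper_force: 5.0
t: 15.7
tool_pos: [0.6275, 0.2157, 0.2173]
orientation: [-0.002, 3.142, -0.0]
force: [1.1, 0.8, -2.6]
opening: 0.0492
gripper_force: 3.0
t 15.7 tcp [0.6275 0.2157 0.2173] x [-1.    -0.001 -0.   ] y [-0.001  1.    -0.   ] F [ 1.1  0.8 -2.6] op 0.0492 gf 3.0 q [ 0.25  0.35  1.39 -0.    1.4  -1.32]
side [([225, 254, 19, 19, 297], [234.1, 263.4])]
top []
```

```bash
for i in 1 2; do python3 -m jog '0.3 0 0 0.001 0;0.3 0 0 0 0;0.3 0 0 0 0' 4|grep -E "tool|force"; done; python3 -m jog '0.3 0 0 0.001 0;0.3 0 0 0.001 0;0.3 0 0 0 0' 4|grep -E "tool|force";python3 -c "
from h import *
can()"
```

```text
tool_pos: [0.6274, 0.2157, 0.2161]
force: [-0.4, -0.5, -2.7]
gripper_force: 4.0
tool_pos: [0.6276, 0.2157, 0.2155]
force: [-0.4, -0.5, -0.8]
gripper_force: 4.0
tool_pos: [0.6282, 0.2159, 0.2147]
force: [-0.8, -0.2, 4.3]
gripper_force: 4.0
side [([224, 255, 20, 19, 298], [234.0, 264.0])]
top []
```

```bash
python3 -m jog '0.54 0 0 0 0;0.56 0 0 0 0;0.6 0 0 0 0;0.7 0 0 0 0;0.8 0 0 0 0;0.8 0 0 0 0;0.8 0 0 0 0;0.8 0 0 0 0;0.8 0 0 0 0;0.8 0 0 0 0';python3 -c "
from h import *
can()"
python3 -m jog '0.8 0 0 0 0;0.8 0 0 0 0;0.8 0 0 0 0;0.8 0 0 0 0;0.8 0 0 0 0;0.8 0 0 0 0;0.8 0 0 0 0;0.8 0 0 0 0;0.8 0 0 0 0;0.8 0 0 0 0';python3 -c "
from h import *
st();can()"
```

```text
t: 17.48
tool_pos: [0.6275, 0.2157, 0.2133]
orientation: [-0.002, 3.142, 0.0]
force: [-0.3, -0.6, 0.3]
opening: 0.0742
gripper_force: 0.0
side [([225, 254, 20, 20, 297], [233.9, 264.2])]
top []
t: 18.42
tool_pos: [0.6275, 0.2157, 0.2132]
orientation: [0.002, -3.142, 0.0]
force: [0.1, -0.7, -0.4]
opening: 0.0745
gripper_force: 0.0
t 18.42 tcp [0.6275 0.2157 0.2132] x [-1.    -0.001  0.   ] y [-0.001  1.    -0.   ] F [ 0.1 -0.7 -0.4] op 0.0745 gf 0.0 q [ 0.25  0.35  1.39 -0.    1.39 -1.32]
side [([225, 255, 19, 19, 295], [233.9, 264.2])]
top []
```

It stands by itself. After a short extra wait I'll re-grip, lift and carry it back to the free bench area.

```bash
python3 -m jog '0.8 0 0 0 0;0.8 0 0 0 0;0.8 0 0 0 0;0.8 0 0 0 0;0.3 0 0 0 0;0.3 0 0 0 0;0.3 0 0 0 0;0.3 0 0 0 0;0.3 0 0 0 0;0.3 0 0 0 0' 12|grep -E "tool|force|open"; python3 -m jog '0.3 0 0 0 0;0.3 0 0 -0.008 0;0.3 0 0 -0.012 0;0.3 0 0 -0.008 0;0.3 0.003 -0.006 0 0;0.3 0.006 -0.014 0 0;0.3 0.009 -0.02 0 0;0.3 0.009 -0.02 0 0;0.3 0.009 -0.02 0 0;0.3 0.009 -0.02 0 0'|grep -E "tool|force|open"
python3 -m jog '0.3 0.009 -0.02 0 0;0.3 0.006 -0.016 0 0;0.3 0.005 -0.014 0 0;0.3 0.003 -0.01 0 0;0.3 0 0 0 0;0.3 0 0 0.012 0;0.3 0 0 0.008 0;0.3 0 0 0.003 0;0.3 0 0 0 0;0.3 0 0 0 0'|grep -E "tool|force|open"
python3 - <<'E'
from h import *
can()
c=robot.read_camera('side');s=robot.read_state()['tool_pos'];print(pr(c,s-[0,0,.065+.123]))
E
```

```text
tool_pos: [0.6275, 0.2157, 0.2132]
force: [0.1, 0.5, -0.4]
opening: 0.0483
gripper_force: 12.0
tool_pos: [0.5819, 0.1145, 0.2415]
force: [0.5, -0.5, -1.2]
opening: 0.0488
gripper_force: 12.0
tool_pos: [0.5594, 0.0562, 0.2173]
force: [-0.5, 0.1, -1.7]
opening: 0.0491
gripper_force: 12.0
side [([254, 226, 18, 17, 235], [262.5, 234.2])]
top []
[263.5 231.8]
```

```bash
python3 -m jog '0.3 0 0 0.004 0;0.3 0 0 0.0035 0;0.3 0 0 0 0;0.3 0 0 0 0' 6|grep -E "tool|force|open"; python3 -m jog '0.3 -0.013 0 -0.0015 0;0.3 -0.013 0 0 0;0.3 -0.013 0 0.001 0;0.3 -0.013 0 0.002 0;0.3 -0.0126 0 0.003 0;0.3 -0.0126 0 0.004 0;0.3 0 0 0 0'|grep -E "tool|force|open"
python3 - <<'E'
from h import *
can()
c=robot.read_camera('side');s=robot.read_state()['tool_pos']
for a in (0,10,20,30,40):
  a=np.radians(a);print(pr(c,s-[.123*np.sin(a),0,.065+.123*np.cos(a)]))
E
```

```text
tool_pos: [0.5595, 0.0556, 0.2105]
force: [0.2, -0.4, -2.8]
opening: 0.0491
gripper_force: 6.0
tool_pos: [0.6401, 0.0555, 0.2046]
force: [2.2, 1.6, 7.8]
opening: 0.0489
gripper_force: 6.0
side [([235, 222, 20, 21, 252], [245.5, 233.5])]
top []
[235.5 235.2]
[243.  234.9]
[250.4 233.3]
[257.4 230.7]
[263.8 226.9]
```

```bash
python3 -m jog '0.3 -0.009 0 0 0;0.3 -0.009 0 0.002 0;0.3 -0.008 0 0.004 0;0.3 -0.0075 0 0.006 0;0.3 -0.007 0 0.007 0;0.3 -0.007 0 0.008 0;0.3 0 0 0 0' 6|grep -E "tool|force|open"
cat > ck.py <<'E'
from h import *
import sys
L=float(sys.argv[1]); can()
c=robot.read_camera('side');s=robot.read_state()['tool_pos']
for a in range(0,91,15):
  r=np.radians(a);print(a,pr(c,s-[L*np.sin(r),0,.065+abs(L)*np.cos(r)]))
E
python3 ck.py .123
```

```text
tool_pos: [0.6873, 0.0556, 0.1765]
force: [5.3, 0.1, 6.7]
opening: 0.0491
gripper_force: 6.0
side [([229, 219, 22, 23, 282], [240.5, 231.2])]
top []
0 [218.7 243.3]
15 [229.8 242.4]
30 [240.3 238.9]
45 [249.4 233. ]
60 [256.6 225. ]
75 [261.3 215.4]
90 [263.1 204.8]
```

```bash
python3 -m jog '0.3 -0.004 0 0.008 0;0.3 -0.004 0 0.009 0;0.3 -0.003 0 0.009 0;0.3 -0.003 0 0.009 0;0.3 -0.002 0 0.009 0;0.3 -0.002 0 0.009 0;0.3 0 0 0.009 0;0.3 0 0 0.009 0;0.3 0 0 0.006 0;0.3 0 0 0 0' 6|grep -E "tool|force|open"
python3 ck.py .1
```

```text
tool_pos: [0.702, 0.0558, 0.097]
force: [0.0, 0.8, -1.5]
opening: 0.0495
gripper_force: 6.0
side [([233, 224, 18, 18, 300], [241.3, 232.7])]
top []
0 [213.6 260.8]
15 [222.5 260. ]
30 [230.8 257.3]
45 [238.1 252.6]
60 [243.7 246.4]
75 [247.3 238.9]
90 [248.7 230.7]
```

```bash
python3 -m jog '0.3 0 0 0.004 0;0.3 0 0 0.002 0;0.3 0 0 0 0;0.3 0 0 0 0' 6|grep -E "tool|force|open"; python3 ck.py .08
```

```text
tool_pos: [0.703, 0.0558, 0.0931]
force: [1.0, -0.0, 4.6]
opening: 0.0495
gripper_force: 6.0
side [([233, 224, 18, 18, 300], [241.6, 232.7])]
top []
0 [213.  255.9]
15 [220.2 255.3]
30 [226.9 253.1]
45 [232.7 249.4]
60 [237.2 244.3]
75 [240.  238.3]
90 [241.1 231.8]
```

```bash
python3 -m jog '0.6 0 0 -0.001 0;0.66 0 0 0 0;0.72 0 0 0 0;0.72 0 0 0 0;0.72 0 0 0 0;0.72 0.01 0 0 0;0.72 0.02 0 0 0;0.72 0.025 0 0 0;0.72 0.015 0 0 0;0.72 0.007 0 0.001 0' 6|grep -E "tool|force|open"; python3 -m jog '0.72 0 0 0 0;0.3 0 0 0 0;0.3 0 0 0 0;0.3 0 0 0 0;0.3 0 0 0 0;0.3 0 0 0 0;0.3 0 0 0 0' 7|grep -E "tool|force|open"
python3 ck.py .0
```

```text
tool_pos: [0.6233, 0.0557, 0.0917]
force: [-0.3, 0.1, 0.1]
opening: 0.0667
gripper_force: 0.0
tool_pos: [0.626, 0.0556, 0.0924]
force: [1.2, -0.7, 0.5]
opening: 0.0477
gripper_force: 7.0
side [([233, 224, 3, 18, 40], [234.3, 232.6]), ([243, 225, 8, 17, 127], [246.4, 232.9])]
top []
0 [240.1 231.9]
15 [240.1 231.9]
30 [240.1 231.9]
45 [240.1 231.9]
60 [240.1 231.9]
75 [240.1 231.9]
90 [240.1 231.9]
```

```bash
python3 -m jog '0.3 0 0 -0.006 0;0.3 0 0 -0.012 0;0.3 0 0 -0.016 0;0.3 0 0 -0.016 0;0.3 0 0 -0.016 0;0.3 0 0 -0.016 0;0.3 0 0 -0.016 0;0.3 0 0 -0.014 0;0.3 0 0 -0.01 0;0.3 0 0 0 0'|grep -E "tool|force|open"
python3 - <<'E'
from h import *
can()
a=cv2.imread("pics/last_side.png");b=cv2.imread("pics/side0.png")
# body blob: differs from empty bench
c=robot.read_camera('side');s=robot.read_state()['tool_pos'];print("pivot",pr(c,s-[0,0,.065]))
for g in (0,15,30,45):
  r=np.radians(g);print(g,[pr(c,s+[L*np.sin(r),0,-.065-L*np.cos(r)]).tolist() for L in(.04,.14)])
for v in range(190,246,6):
  d=cv2.absdiff(a,b)[v].max(1); print(v,np.where(d[190:290]>22)[0]+190 if 0 else "".join("#" if x>22 else "." for x in d[190:280]))
E
```

```text
tool_pos: [0.6265, 0.0557, 0.2176]
force: [-0.2, 0.2, -1.1]
opening: 0.0477
gripper_force: 7.0
side [([225, 179, 12, 22, 175], [230.3, 190.0])]
top []
pivot [241.  191.8]
0 [[240.8, 205.4], [240.3, 238.0]]
15 [[237.1, 204.8], [227.6, 236.1]]
30 [[233.6, 203.4], [215.7, 231.2]]
45 [[230.6, 201.1], [205.3, 223.7]]
190 ...................................#########..########.........................###########
196 .....................................###################.......................###########
202 ......................................####################.....................###########
208 ........................................###################.................##############
214 .........................................###################..............................
220 ..........................................####################............................
226 ...........................................####################...........................
232 ....................#####################################################.................
238 ....................############################################.#############.#####......
244 ..................############################################.############..#.#....###...
```

```bash
cat > asc.py <<'E'
from h import *
def asc(u0,u1,v0,v1,st=2):
    c=robot.read_camera("side");a=c["color"];b=cv2.imread("pics/side0.png")[:,:,::-1]
    h=cv2.cvtColor(a,cv2.COLOR_RGB2HSV);d=cv2.absdiff(a,b).max(2)>22
    for v in range(v0,v1,st):
        print(v,"".join("G" if 45<=h[v,u,0]<=90 and h[v,u,1]>80 else ("#" if h[v,u,2]>150 else "+" if h[v,u,2]>100 else "-") if d[v,u] else "." for u in range(u0,u1)))
import sys; asc(*map(int,sys.argv[1:]))
E
python3 asc.py 210 265 166 250
```

```text
166 ...............------------------------------..........
168 ................+++++++.................---.-..........
170 ................+++++++++++++++++++++++++..+-..........
172 ................++...+....+++....+++++++....+..........
174 ................+.--.+++++++++++++.+++.---++...........
176 ................++.++++..++.....+++.++++++++...........
178 ...................+++.+++++++++++++++++++++...........
180 .......................+G.-+++++++-#.###...............
182 ..................-+.+---.-++.++++.#...................
184 .................G++++-+...+++++++.+...................
186 ................#GGGGGGGGGG+++++++.#...................
188 ................#GGGGGGGGGG++++++#.....................
190 .................GGGGGGGGGG#+++++#-#...................
192 .................-GGGGGGGGG#+++++#-+...................
194 .................+GGGGGGGGG#.+.+.+--...................
196 .................+GGGGGGGGG#++++++--...................
198 .................#-GGGGGGGG#+++++#--+..................
200 ..................--GGGGGGG++++++++++..................
202 ................
[... 719 characters left out ...]
......+++++++++++++++++++...............
228 .............+++++++++++++++++++++++++++...............
230 .............++++++++++++++++++++++++++++.#.#.###.#.#..
232 +++++++++++++++++++++++++++++++++++++++++----###+####..
234 ..++++++.....+++++++++++++++++++++++++++++#++++++++++++
236 .++++++++++++++++++++++++++++++++++++++++###########...
238 +++++++++++++++++++++++++++++++++++++++++##############
240 ++++++++++++++++++++++++++++++++++++++++###############
242 ++++++++++++++++++++++++++++++++++++++++###############
244 ++++++++++++++++++++++++++++++++++++++##.##############
246 ++++++++++++++++++++++++++++++++++++################...
248 ++++++++++++++++++++++++++++++++++++#############...#..
```

The can's axis leans about 7° (column 235.5 at row 190, 240 at row 224), and the pads sit about 10 mm off the axis with the base touching the bench. I'll right it here, release and re-grip on centre.

```bash
python3 -m jog '0.3 0.006 0 0 0;0.3 0.006 0 0 0;0.3 0.006 0 0 0;0.3 0 0 0 0;0.3 0 0 0 0' 6|grep -E "tool|force|open"
python3 asc.py 220 275 184 240 3
```

```text
tool_pos: [0.6068, 0.0557, 0.2141]
force: [-0.9, -0.5, -2.4]
opening: 0.0479
gripper_force: 6.0
184 .............++++.-----.#++.++#+.................######
187 .............-GGGGGGGGGG#+++++++.................######
190 ..............GGGGGGGGGG#+++++#+.................######
193 ..............-GGGGGGGGG#++++++-#................######
196 ..............-GGGGGGGGG++++++.G+................######
199 ..............#GGGGGGGG-+++++++-+#...............######
202 ..............++++++++##++++++++++...............######
205 ...............+++++++++++++++#+++...............######
208 ................++##+######+++#+++#...........#########
211 ................+++#++#####++++++++............########
214 .................++##+######+++#+++....................
217 .................++++++#+#+++++++++#...................
220 .................+++++++###+++++++++...................
223 .................#-+++++++++++++++++...................
226 ..................++++++++++++++++++#..................
229 ..........+++++++++++++++++++++++#+++..................
232 ++++++++++++++++++++++++++++++++++++++###########......
235 +++++++++++++++++++++++++++++++++++++++++++++++#######.
238 ++++++++++++++++++++++++++++++++++++++#############.#+.
```

```bash
for i in 1 2; do python3 -m jog '0.3 0 0 0.001 0;0.3 0 0 0.001 0;0.3 0 0 0 0;0.3 0 0 0 0' 4|grep -E "tool|: \[|open"; done
python3 asc.py 220 275 187 240 9
```

```text
tool_pos: [0.6074, 0.0556, 0.2121]
orientation: [0.002, -3.141, -0.0]
force: [0.4, 0.3, -1.2]
opening: 0.0477
tool_pos: [0.6074, 0.0556, 0.2103]
orientation: [-0.002, 3.142, -0.0]
force: [1.0, -0.4, -1.9]
opening: 0.0478
187 .............GGGGGGGGGGG+++++++#.................######
196 .............#GGGGGGGGGG+++++++-#................######
205 ...............+++++++++++++++++++...............######
214 ................++##++#####+++#++++....................
223 .................++++++++++++++++++#...................
232 ++++++++++++++++++++++++++++++++++++++###########......
```

```bash
for i in 1 2 3; do python3 -m jog '0.3 0 0 0.001 0;0.3 0 0 0.001 0;0.3 0 0 0 0;0.3 0 0 0 0' 4|grep -E "tool|force: \["; python3 asc.py 225 265 190 227 33; done
```

```text
tool_pos: [0.6081, 0.0556, 0.2095]
force: [0.4, -0.1, 5.8]
190 ........GGGGGGGGGG++++++++#.............
223 ............-+++++++++++++++++#.........
tool_pos: [0.6081, 0.0557, 0.2076]
force: [-0.5, -0.1, 6.0]
190 ........GGGGGGGGGG+++++++-#.............
223 ............++++++++++++++++++#.........
tool_pos: [0.6084, 0.0555, 0.206]
force: [-1.3, -0.5, 7.6]
190 ........GGGGGGGGGG+++++++-..............
223 ............-+++++++++++++++++#.........
```

```bash
python3 -m jog '0.3 0.005 0 0 0;0.3 0.005 0 0 0;0.3 0.005 0 0 0;0.3 0 0 0 0' 4|grep -E "tool|force: \["; python3 asc.py 225 275 190 227 33;python3 -m jog '0.3 0.004 0 0 0;0.3 0.003 0 0 0;0.3 0 0 0 0' 4|grep -E "tool|force: \["; python3 asc.py 225 275 190 227 33
```

```text
tool_pos: [0.5916, 0.0558, 0.2041]
force: [0.6, 0.6, 0.7]
190 .........GGGGGGGGGGGGGGGG+++++++G+..........######
223 ..............#-++++++###++++++++#................
tool_pos: [0.5852, 0.0556, 0.2046]
force: [0.4, -0.2, 2.9]
190 .........GGGGGGGG..GGGGGGGG+++++++-G+.......######
223 ...............#+++++++###++++++++................
```

```bash
python3 asc.py 225 275 178 236 3; python3 -c "
from h import *
c=robot.read_camera('side');s=robot.read_state()['tool_pos']
print([pr(c,s-[0,0,h]) for h in(.065,.084,.12,.18,.204)])"
```

```text
178 ..............G.++..-++++++++++++++++.++---++#####
181 .........GG......++++++++++++++++++++++++++++#####
184 .........GGGG...G...++-----+++++++-+....#...######
187 .........GGGG..G....GGGGGGG+++++++--+.......######
190 .........GGGGGGGG..GGGGGGGG+++++++-G+.......######
193 ..................-GGGGGGGG#+++++#-G+.......######
196 ..................-GGGGGGGG#+++++#G-#.......######
199 .................#-GGGGGGGG#+++++#G-........######
202 .................+++++GGGGG#++++++-+........######
205 .................+++++++++++++++++++........######
208 .................++###+######+++#++#.....#########
211 .................++###+#####+++++++#......########
214 ................-+####+#####+++++++...............
217 ................++++#++#####+++#+++...............
220 ................++++++++++++++++++#...............
223 ...............#-++++++####+++++++................
226 ...............#+++++++++-++++++++................
229 ............+++++++++++++++++++++++++.............
232 +++++++++++++++++++++++++++++++++-################
235 +++++++++++++++++++++++++++++++++-++##++####+++++.
[array([255.3, 195.3]), array([255.2, 201.7]), array([254.9, 213.8]), array([254.4, 233.3]), array([254.2, 241. ])]
```

```bash
python3 -m jog '0.3 -0.004 0 0 0;0.3 -0.004 0 0 0;0.3 -0.002 0 0 0;0.3 0 0 0 0' 4|grep -E "tool|force: \["; python3 asc.py 225 275 193 227 3
```

```text
tool_pos: [0.596, 0.0556, 0.2045]
force: [-1.2, 0.5, 6.0]
193 ..............-GGGGGGGG#++++++-+............######
196 .............#GGGGGGGGG#+++++#G-............######
199 .............#-GGGGGGGG++++++#G-............######
202 .............#+++GGGGGG#++++++++#...........######
205 .............#++++++++++++++++++#...........######
208 ..............++###+#####+++++++#........#########
211 ..............++###+#####+++++++#.........########
214 .............+++###+#####+++++++#.................
217 ..............+++##+#####+++++++#.................
220 ..............++++++++++++++++++#.................
223 ..............+++++++###++++++++#.................
226 ..............+++++++++++++++++++.................
```

```bash
python3 -m jog '0.53 0 0 0 0;0.56 0 0 0 0;0.6 0 0 0 0;0.7 0 0 0 0;0.75 0 0 0 0;0.75 0 0 0 0;0.75 0 0 0 0;0.75 0 0 0 0' 4|grep -E "tool|force: \[|open"; python3 asc.py 225 275 181 237 3
```

```text
tool_pos: [0.5954, 0.0556, 0.2042]
force: [0.6, 0.4, 0.1]
opening: 0.0694
181 .........GG..++.+++++++++++.+++++++++++++....#####
184 .........GGGG...G.-.---+++++++--+...#.......######
187 .........GGGG..GGGGGGGG+++++++-GG+..........######
190 .........GGGGGGGGGGGGGG+++++++-GG+..........######
193 ................GGGGGGG+++++++-GG+..........######
196 ...............+GGGGGGG#++++++-GG+..........######
199 ...............+GGGGGGG#+++++#-GG+..........######
202 ...............+++GGGGG#+++++#G+-+..........######
205 ...............+++++++#+++++++++++..........######
208 ...............+++##+#####++++#+++.......#########
211 ...............+++##+######+++#++#........########
214 ...............++###+######++++++#................
217 ...............+++##+#####+++++++#................
220 ...............++++++++++++++++++#................
223 ..............#-++++++###++++++++#................
226 ..............#+++++++++-++++++++.................
229 ........+++++++++++++++++++++++++.................
232 +++++++++++++++++++++++++++++++++##############...
235 +++++++++++++++++++++++++++++++++++++++++++++++##.
```

It stands upright, axis at column 249 and finger centre at 251. I'll shift 5.5 mm to centre, grip firmly, lift and carry it over the board.

```bash
python3 -m jog '0.75 -0.0055 0 -0.006 0;0.75 0 0 0 0;0.3 0 0 0 0;0.3 0 0 0 0;0.3 0 0 0 0;0.3 0 0 0 0;0.3 0 0 0 0;0.3 0 0 0 0;0.3 0 0 0 0' 15|grep -E "tool|force: \[|open"; python3 -m jog '0.3 0 0 -0.008 0;0.3 0 0 -0.014 0;0.3 0 0 -0.013 0;0.3 0 0 0 0'|grep -E "tool|force: \[|open"; python3 asc.py 225 275 178 240 3
```

```text
tool_pos: [0.6008, 0.0557, 0.2101]
force: [-0.1, 1.4, -2.1]
opening: 0.0481
tool_pos: [0.6027, 0.0557, 0.2501]
force: [1.2, -0.5, -0.9]
opening: 0.0481
178 ...............GGGGGG+++++++GGGGG............#####
181 .........GG....GGGGG-++++++.GGGGG#...........#####
184 .........GGGG..GGGGG++.+++++GGGGG#..........######
187 .........GGGG...GGGG++++++++GGGG-...........######
190 .........GGGGG..+++++++#+++++++++...........######
193 ..............+.+...+++++++++++++...........######
196 ..............+++##++#####+++++++...........######
199 ..............++###+#.####+++#+++...........######
202 .............#++###+#...##++++++#...........######
205 .............#+++++++####++++++++...........######
208 .............#++++++++++++++++++#........#########
211 .............+-+++++++++++++++++..........########
214 .............+++++++++++++++++++..................
217 .............+++++++++++++++++++..................
220 .............+++++++++++++++++++..................
223 .............++++++++++++++++++#..................
226 .............-++++++++++++++++++..................
229 .....++++++++++++++++++++++++++...................
232 +++++++++++++++++++++++----##-###+#############...
235 +++++++++++++++++++++++++++++#.#+++++#++++++#####.
238 +++++++++++++++++++++++++++###.##############.##..
```

```bash
python3 -m jog '0.3 0.006 -0.003 0 0;0.3 0.014 -0.007 0 0;0.3 0.02 -0.01 0 0;0.3 0.022 -0.0105 0 0;0.3 0.022 -0.0105 0 0;0.3 0.022 -0.0105 0 0;0.3 0.02 -0.01 0 0;0.3 0.013 -0.006 0 0;0.3 0.007 -0.003 0 0;0.3 0 0 0 0'|grep -E "tool|force: \[|open"; python3 -m jog '0.3 0 0 0 0;0.3 0 0 0.01 0;0.3 0 0 0.005 0;0.3 0 0 0 0'|grep -E "tool|force: \[|open"; python3 asc.py 270 325 178 245 3
```

```text
tool_pos: [0.4536, -0.0155, 0.2447]
force: [0.2, 0.0, -2.0]
opening: 0.0476
tool_pos: [0.4544, -0.0146, 0.228]
force: [-0.7, 0.8, -1.9]
opening: 0.0479
178 ################.......+GGGGGG-++++++GGG...............
181 ################.......-GGGGGG+++++++GGG...............
184 ################......#-GGGGGG+++++++GGG+..............
187 ################......#GGGGGGG+++++++GGG#..............
190 ################......+-++++++++++++++++#..............
193 ###############.......++++++++++++++++++...............
196 ###############.......+++###+#####+++..+...............
199 ###############......#+++###+#####+++#.+...............
202 ###############......#+++##++#####+++++#...............
205 ##############........+++++++++#+++++++#...............
208 ###############......++++++++###+++++++................
211 ##########...######..+--+++++++++++++.+................
214 .....................++++++++++++++...+................
217 ..........##+++######+++++++++++++++.+.................
220 .........+##########++++++++++++++++++#####............
223 +++++++++#+#########+++++++++++++++++++++####+++++++...
226 .++++++#############+-++++++++++++++++#############....
229 ++++++################+++++++++++++###############.++++
232 +++++#+-.+##################++++++++##############..###
235 ++++......#################++++++++###############.####
238 +++.+..............................##++++++++++++..####
241 ++++++++++++++++++++++++++++-.....................#####
244 ...........+++++++++++++++++++------+++++++++++++++++++
```

```bash
for i in 1 2 3; do python3 -m jog '0.3 0 0 0.001 0;0.3 0 0 0 0;0.3 0 0 0 0' 6|grep -E "tool|force: \["; done; python3 asc.py 285 320 184 234 3
```

```text
tool_pos: [0.4551, -0.015, 0.2293]
force: [-0.4, 0.1, -1.1]
tool_pos: [0.455, -0.0151, 0.2283]
force: [-0.3, -0.1, -2.3]
tool_pos: [0.4549, -0.015, 0.2272]
force: [-0.5, 0.2, -2.4]
184 #......+GGGGGG-+++++++GGG#.........
187 #......+GGGGGG-+++++++GGG..........
190 #......-+++++++++++++++++..........
193 ......#++++++++++++++++++..........
196 ......#+++###+#####+++.............
199 ......#+++##++#####++++............
202 ......++++##++#####+++++...........
205 ......+++++++++##+++++++...........
208 ......-++++++++##++++++#...........
211 ####.#-+-+++++++++++++.............
214 .....#++++++++++++++..+............
217 #####++++++++++++++++.+............
220 #####++++++++++++++++++######......
223 #####++++++++++++++++++++++###+++++
226 #####+++++++++++++++++#############
229 #######+++++++++++++###############
232 ############+++++++++##############
```

```bash
for i in 1 2 3; do python3 -m jog '0.3 0 0 0.001 0;0.3 0 0 0 0;0.3 0 0 0 0' 5|grep -E "tool|force: \["; done
```

```text
tool_pos: [0.4549, -0.015, 0.2262]
force: [0.3, -0.4, -2.1]
tool_pos: [0.4554, -0.015, 0.2259]
force: [-1.0, 0.9, 4.3]
tool_pos: [0.4556, -0.015, 0.2253]
force: [-0.1, 0.9, 6.4]
```

Base is pressed on the board. Release, check, retreat upward.

```bash
python3 -m jog '0.52 0 0 0 0;0.55 0 0 0 0;0.58 0 0 0 0;0.65 0 0 0 0;0.75 0 0 0 0;0.85 0 0 0 0;0.9 0 0 0 0;0.9 0 0 0 0' 4|grep -E "tool|force: \[|open"; python3 asc.py 285 320 184 234 6; python3 -m jog '1 0 0 0 0;1 0 0 -0.01 0;1 0 0 -0.02 0;1 0 0 -0.025 0;1 0 0 -0.025 0;1 0 0 -0.025 0;1 0 0 -0.02 0;1 0 0 0 0;1 0 0 0 0'|grep -E "tool|force: \[|open"; python3 asc.py 285 320 166 238 5
python3 -c "
from h import *
can()"
```

```text
tool_pos: [0.4549, -0.015, 0.2241]
force: [0.6, -0.3, 0.3]
opening: 0.0816
184 #......+GGGGGGG-++++++GGG#.........
190 #......-+++++++++++++#+++..........
196 ......#++++##+#####+++..+..........
202 ......++++##++#####+++++...........
208 ......++++++++++++++++++...........
214 .....#++++++++++++++...............
220 #####++++++++++++++++++#####.......
226 #####+++++++++++++++++########.####
232 ############++++#++################
tool_pos: [0.4556, -0.0151, 0.3513]
force: [-0.4, -0.5, -0.3]
opening: 0.0929
166 #................GG................
171 #.........+++...-....GGGG..........
176 #.......-GGGGGGGGGGGGGGGG..........
181 #......#-GGGGGGGGGGGGGGGG..........
186 #......+GGGGGGGGGGGGGGGGG..........
191 .......--++#++++++++++#++..........
196 ......#++++#++#####+++..+..........
201 ......++++##++####+...++...........
206 ......++++++++++++++++++...........
211 ####.#-+-+++++++++++++.............
216 .....#+++++++++++++................
221 #####++++++++++++++++++++#######..#
226 #####+++++++++++++++++#############
231 #############++.##################.
236 ...#############################.#.
side [([293, 171, 17, 21, 298], [301.1, 181.4])]
top []
```

Run:
```python
from h import *
st();c=robot.read_camera("side");print(pr(c,[.455,-.015,.16]))
d=cv2.absdiff(c["color"],cv2.imread("pics/side0.png")[:,:,::-1]).max(2)
for n,(u0,u1,v0,v1) in dict(measure=(228,248,195,222),roll=(165,208,243,270),tin=(229,245,173,194),sand=(300,312,180,202)).items(): print(n,(d[v0:v1,u0:u1]>40).mean().round(3))
print(robot.close_job())
```

```text
t 36.77 tcp [ 0.4545 -0.015   0.3482] x [-1.    -0.001  0.002] y [-0.001  1.     0.   ] F [-0.5 -0.3  0.4] op 0.0927 gf 0.0 q [-0.15 -0.28  1.8   0.    1.63 -1.72]
[301.8 181.2]
measure 0.0
roll 0.0
tin 0.0
sand 0.739
the job is handed in; nothing more can be done
None
```

The can stood by itself on its cap in the dish for over a second and now stands upright near the middle of the plywood board. I handed the job in at 36.8 s; no verdict came back. The tape measure, roll and tin did not move; the can blocked the camera's view of the sanding block, which the arm never went near.

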